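Sweep the tube offcuts into the scrap tray

ROBOT

A 6-joint arm with a two-finger parallel gripper is mounted at the origin on the work surface. World frame = base frame: x ahead of the robot, y to its left, z up, the work surface at z = 0. Lengths are in mm, angles in degrees, forces in N, time in s.
With the tool pointing down it reaches from about 300 to 850 mm from the base axis. Payload 4.2 kg.
Tool frame: the origin (TCP) lies at the very end of the fingers, on their centre line; the grasp point (between the pads) lies 19 mm behind it; z points along the fingers, y is the direction in which the jaws open and shut (so a half turn about z gives the same grasp; the last joint's range is limited). The gripper opens to 91 mm and grips with 3 to 60 N. Pads are 32 mm wide; open, the fingers measure 118 mm over their backs; the gripper's body (76 mm by 178 mm) begins 60 mm behind the grasp point.
Start: joints at [68.812, 18.312, 89.639, -0, 72.044, -1.146], TCP at [197.061, 540.194, 213.976] pointing down, gripper open.
Joint ranges: [-177.97, 177.97], [-48.28, 115.42], [12.27, 149.76], [-77.06, 257.06], [2.81, 150.46], [-146.56, 146.56]. Speed limits (degrees/s): [147.25, 147.25, 180, 180, 180, 180].

INTERFACE

Orientations are given as [roll, pitch, yaw] about the fixed x, y, z axes, in that order (R = Rz(yaw) Ry(pitch) Rx(roll)).
In Python, from workcell import telemetry, grab_frame, job gives the robot as it stands.
- The arm moves only by the tool drive_tool, never from a script. Its argument "moves" is a list of rows, each an object of numbers: "claw": the closure, from -1 (fully open) to 1 (shut); "dx", "dy", "dz": the shift along the tool's x, y, z in units of 20 mm (1.0 is 20 mm); "yaw": the turn about the tool's z in units of 0.15 rad (1.0 is 0.15 rad). In form: [{"claw": .., "dx": .., "dy": .., "dz": .., "yaw": ..}, ...]. A call has 1 to 5 rows; each row shifts and turns the pose as measured when the row begins, along the tool's axes as they then stand; what a row does not reach is not made up. A row lasts 1/8 s, in which the tool goes at most 62.5 mm and 10.7 degrees, less where a joint would pass 70% of its speed; a pose out of reach is approached as far as the arm can. A call with a number of a shift or a turn outside -1 to 1 is refused whole. A call with a gripper value outside its range is refused whole. The fingers move at their own pace and stop on an object; "grip_force" is the grip in N (left out, the last holds). Time passes only in rows, so rows that do not move let the fingers close. It gives the time, the measured TCP pose, the force and the opening at its end, in the units of the state.
- telemetry.state(): the state, without advancing time (a new reading comes with each control period).
- grab_frame(name): name is "scene" or "top"; returns a dict with "color" (400x640x3 uint8, blue, green, red), "vertical_fov" (degrees; the focal length in pixels is half the picture's height over the tangent of half this angle, whatever the lens; pixels are square), "cx", "cy" (the principal point, pixels), "pose" (4x4, takes a point from camera to world coordinates). Camera axes: x right, y down, z forward; pixel columns grow to the right and rows downward; lengths in mm; the calibration is good to about 2 mm. A picture is of the moment at which its call begins. There is no depth.
- job.job_done(): hands the job in, once; it reports no verdict.
The state is a dict: "time_s": time; "qpos": joint angles; "qvel": joint speeds; "effort": joint torques, N m; "ee_pos": TCP position; "ee_rot": TCP orientation; "force": force on the tool from outside, world axes, zero at the start; "torque": the same for the moment, N m; "gripper_width": finger opening in mm.
Only numpy, scipy, OpenCV 4.12 (cv2) and the standard library are available. Lean on these libraries where they do the work, as an engineer would, in place of code of your own. Each camera call takes 0.05 s, during which the arm holds its last target.

TASK

Clear the welding bench: with the fingertips, push the three bare tube offcuts along the bench top through the open side of the orange scrap tray until each lies fully inside it. Only slide them, never pick them up, and leave the blue bracket and everything else on the bench where they are.

Things in the scene. Friction and masses are not known exactly. Their poses are not given: they have to be found in the camera images.
- scrap_tray: orange three-sided scrap tray fixed to the bench, always on the robot's left (+y) side: inside 260 mm wide (its y) and 170 mm deep (its x), walls 35 mm high and 5 mm thick; no lip: its floor is level with the bench (z = 0). Origin at the centre of its floor. It is open on its -x side, which faces the row of offcuts; its +x axis points from the open side to the back wall.
- tray_mouth (a point): middle of the tray's open side at floor level, 85 mm before the tray's centre; same axes as the tray
- offcut1: offcut of bare light-grey rectangular steel tube lying flat on the bench, 50 mm long (x, the hollow bore) x 40 mm wide (y) x 25 mm tall, 3 mm wall, 0.1 to 0.2 kg, any yaw; origin at the centre of its underside. Slides when pushed low with a few newtons. The three are alike; with the blue bracket they stand in a row that runs away from the robot along x, about 90 mm apart, to the right (-y) of the tray, 0.1 to 0.4 m before its open side.
- offcut2: offcut of bare light-grey rectangular steel tube lying flat on the bench, 50 mm long (x, the hollow bore) x 40 mm wide (y) x 25 mm tall, 3 mm wall, 0.1 to 0.2 kg, any yaw; origin at the centre of its underside. Slides when pushed low with a few newtons. The three are alike; with the blue bracket they stand in a row that runs away from the robot along x, about 90 mm apart, to the right (-y) of the tray, 0.1 to 0.4 m before its open side.
- offcut3: offcut of bare light-grey rectangular steel tube lying flat on the bench, 50 mm long (x, the hollow bore) x 40 mm wide (y) x 25 mm tall, 3 mm wall, 0.1 to 0.2 kg, any yaw; origin at the centre of its underside. Slides when pushed low with a few newtons. The three are alike; with the blue bracket they stand in a row that runs away from the robot along x, about 90 mm apart, to the right (-y) of the tray, 0.1 to 0.4 m before its open side.
- bracket: finished welded bracket, painted blue: base 44 x 36 mm, 40 mm tall with one upright leg and a gusset; origin at the centre of its underside. It stands among the offcuts, in any place of their row, and must stay
- magnet: red arrow-shaped welding magnet lying flat, about 90 x 60 mm, 16 mm thick; origin at underside, must stay
- pliers: steel locking pliers lying flat to the right of the row, about 190 mm long, 20 mm thick; origin at underside near the jaws, must stay
- tape: yellow and black tape measure, 70 x 36 mm, 58 mm tall; origin at the centre of its underside, must stay
- wrench: steel wrench lying flat at the far edge; origin at underside, must stay
- tin: closed jar with a red cap at the far edge, 70 mm across, 50 mm tall; origin at the centre of its underside, must stay

How it is judged:
By the outcome, as a careful person would: the job done as asked, in the order asked, and still so for the second after the job is handed in, with the robot touching nothing.
It also fails if it takes over 72 s, if anything falls off the work surface, if the arm or the gripper's body presses on something with over 40 N, if the wrist force passes 120 N, or if a joint passes its speed limit or range.

## Working session

There is one attempt and no reset: what is moved stays moved. The work goes in short steps, Python scripts to look and compute and a tool call to move; the robot and the scene stay as the last step left them, time stands still between calls to the robot, and variables do not carry over. Pictures are saved under pics/ and viewed, and the job is handed in when it is done.

Besides the shell and the picture viewer there is one more tool, called after ">>>" as name(argument=value, ...) on one line, values as JSON. drive_tool: Moves the arm, as the interface text tells. Its arguments: {"type":"object","properties":{"moves":{"type":"array"},"grip_force":{"type":"number"}},"required":["moves"]}

```bash
ls; mkdir -p pics; python3 - <<'E'
from workcell import telemetry, grab_frame, job
import cv2,numpy as np
s=telemetry.state();print(s)
for n in("scene","top"):
    f=grab_frame(n);cv2.imwrite(f"pics/{n}0.png",f["color"]);print(n,f["vertical_fov"],f["cx"],f["cy"],np.round(f["pose"],3))
E
```

```text
pics
{'time_s': 0.0, 'qpos': array([ 6.88131137e+01,  1.83510115e+01,  8.97066078e+01, -1.00085442e-03,
        7.20436417e+01, -1.14539433e+00]), 'qvel': array([ 2.49319488e-02, -5.93614850e-04, -1.49968892e-06, -5.00179040e-03,
        6.61102102e-02,  2.36385773e-02]), 'effort': array([-1.36585633e-03, -4.12460446e+01, -2.31970417e+01,  7.24014686e-02,
        4.59524291e-02, -1.67341805e-04]), 'ee_pos': array([196.86883795, 539.70720724, 213.12522703]), 'ee_rot': array([-1.79898740e+02, -1.07279699e-03,  1.59958816e+02]), 'force': array([ 0.54165027, -0.23105458, -0.27490308]), 'torque': array([ 0.00490543,  0.03225628, -0.02351065]), 'gripper_width': 91.13544237508893}
scene 45.23653145966715 320.41995002244295 192.48331062974162 [[ 5.160000e-01  6.120000e-01 -6.000000e-01  1.328597e+03]
 [ 8.570000e-01 -3.570000e-01  3.730000e-01 -5.072990e+02]
 [ 1.400000e-02 -7.060000e-01 -7.080000e-01  9.044890e+02]
 [ 0.000000e+00  0.000000e+00  0.000000e+00  1.000000e+00]]
top 48.18768332899185 315.06524703867376 199.57855800038942 [[ 6.800000e-02 -9.750000e-01  2.130000e-01  3.054430e+02]
 [-9.980000e-01 -6.600000e-02  1.700000e-02 -4.194000e+01]
 [-3.000000e-03 -2.140000e-01 -9.770000e-01  1.203973e+03]
 [ 0.000000e+00  0.000000e+00  0.000000e+00  1.000000e+00]]
```

View pics/scene0.png

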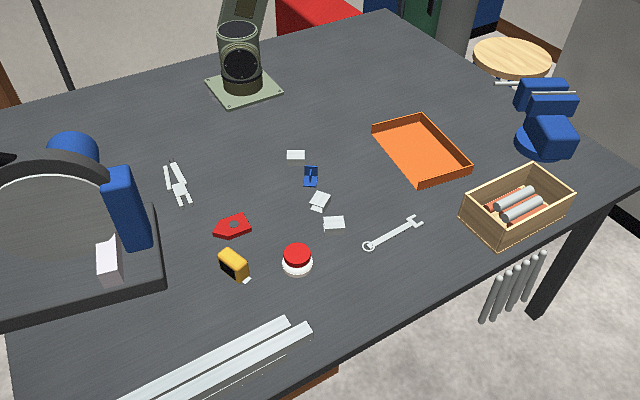

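View pics/top0.png

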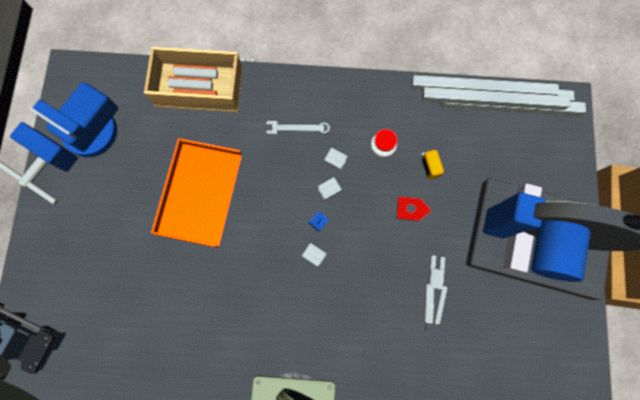

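The top view has +x up and +y left. The tray is at about (197,193) and opens to the right. The row runs offcut (314,254), bracket (318,221), offcut (330,188), offcut (336,158). Next I'll measure these positions.

```bash
cat > h.py <<'E'
from workcell import telemetry, grab_frame, job
import cv2,numpy as np
def ray(f,uv):
    uv=np.atleast_2d(np.asarray(uv,float)); P=np.array(f["pose"]); h=f["color"].shape[0]
    F=h/2/np.tan(np.radians(f["vertical_fov"])/2)
    d=np.c_[(uv[:,0]-f["cx"])/F,(uv[:,1]-f["cy"])/F,np.ones(len(uv))]@P[:3,:3].T
    return P[:3,3],d
def plane(f,uv,z):
    o,d=ray(f,uv); return o+d*((z-o[2])/d[:,2])[:,None]
def tri(f,a,g,b):
    o1,d1=ray(f,a);o2,d2=ray(g,b);d1=d1[0];d2=d2[0]
    s=np.linalg.lstsq(np.c_[d1,-d2],o2-o1,rcond=None)[0]
    p,q=o1+s[0]*d1,o2+s[1]*d2
    return (p+q)/2,np.linalg.norm(p-q)
def proj(f,X):
    P=np.array(f["pose"]);h=f["color"].shape[0];F=h/2/np.tan(np.radians(f["vertical_fov"])/2)
    c=P[:3,:3].T@(np.asarray(X,float)-P[:3,3]);return np.array([f["cx"]+F*c[0]/c[2],f["cy"]+F*c[1]/c[2]])
def masks(img):
    hsv=cv2.cvtColor(img,cv2.COLOR_BGR2HSV);H,S,V=cv2.split(hsv)
    return dict(grey=((S<50)&(V>150)),topgrey=((S<50)&(V>190)),blue=(H>100)&(H<130)&(S>130)&(V>60),orange=(H>5)&(H<17)&(S>180)&(V>80),red=((H<4)|(H>175))&(S>150)&(V>80),yellow=(H>18)&(H<30)&(S>140)&(V>100))
def blobs(m,amin=30):
    c,_=cv2.findContours(m.astype(np.uint8)*255,cv2.RETR_EXTERNAL,cv2.CHAIN_APPROX_NONE)
    return [k for k in c if cv2.contourArea(k)>amin]
E
python3 - <<'E'
from h import *
for n in("scene","top"):
    f=grab_frame(n);M=masks(f["color"])
    for k,z in(("topgrey",25),("blue",20),("orange",0),("red",16),("yellow",40)):
        for c in blobs(M[k]):
            m=cv2.moments(c);u=(m["m10"]/m["m00"],m["m01"]/m["m00"])
            w=plane(f,u,z)[0]
            if not(250<w[0]<900 and -450<w[1]<450):continue
            W=plane(f,c[:,0,:],z)[:,:2].astype(np.float32)
            r=cv2.minAreaRect(W)
            print(n,k,np.round(u,1),int(m["m00"]),np.round(w[:2]),"rect",np.round(r[0]),np.round(r[1]),round(r[2],1))
            if k in("orange",): print(np.round(cv2.boxPoints(r)))
    cv2.imwrite(f"pics/{n}crop.png",cv2.resize(f["color"][100:280,120:460] if n=="top" else f["color"][110:270,200:500],None,fx=2.3,fy=2.3,interpolation=cv2.INTER_CUBIC))
E
```

```text
scene topgrey [238.5 363.2] 2097 [ 898. -416.] rect [ 899. -416.] [311.  30.] 89.9
scene topgrey [297.2 268.3] 189 [ 762. -212.] rect [ 756. -209.] [68. 46.] 62.1
scene topgrey [333.4 222. ] 218 [686. -69.] rect [687. -70.] [53. 42.] 69.2
scene topgrey [389.8 234.2] 354 [787.  26.] rect [787.  33.] [ 35. 174.] 3.6
scene topgrey [523.3 206.3] 259 [885. 375.] rect [885. 377.] [128.  22.] 90.0
scene topgrey [318.9 200.4] 243 [606. -62.] rect [606. -64.] [41. 69.] 37.5
scene topgrey [515.2 195.7] 233 [848. 386.] rect [848. 387.] [127.  21.] 89.8
scene topgrey [166.8 177.3] 72 [ 329. -367.] rect [ 327. -367.] [10. 96.] 78.7
scene topgrey [179.4 184.4] 337 [ 372. -347.] rect [ 363. -347.] [ 37. 171.] 81.6
scene topgrey [495.3 178.9] 58 [776. 388.] rect [776. 407.] [254.   6.] 89.9
scene topgrey [295.5 154. ] 136 [417. -26.] rect [417. -26.] [48. 35.] 59.9
scene blue [310.1 176. ] 230 [511. -33.] rect [510. -31.] [36. 84.] 56.0
scene orange [429.9 147.1] 1172 [563. 346.] rect [549. 319.] [199. 303.] 82.3
[[385. 241.]
 [686. 200.]
 [712. 397.]
 [412. 438.]]
scene red [296.7 254.4] 487 [ 721.
[... 450 characters left out ...]
] 207 [684. -70.] rect [684. -70.] [50. 37.] 66.3
top topgrey [380.6 150.3] 74 [ 714. -193.] rect [ 719. -194.] [67. 35.] 66.9
top topgrey [294.  126.9] 234 [766.  52.] rect [767.  49.] [ 33. 157.] 3.9
top topgrey [188.6  82.9] 234 [879. 363.] rect [879. 363.] [ 21. 121.] 0.2
top blue [318.5 220.7] 199 [506. -34.] rect [506. -34.] [38. 44.] 49.4
top orange [196.9 192.7] 6547 [565. 307.] rect [570. 306.] [189. 280.] 82.2
[[418. 231.]
 [696. 194.]
 [721. 381.]
 [444. 419.]]
top red [411.4 208.5] 585 [ 557. -283.] rect [ 557. -288.] [89. 62.] 87.4
top red [385.5 139.4] 351 [ 750. -206.] rect [ 750. -206.] [62. 59.] 2.3
top yellow [433.9 163.1] 330 [ 682. -336.] rect [ 681. -336.] [77. 43.] 12.8
```

View pics/topcrop.png

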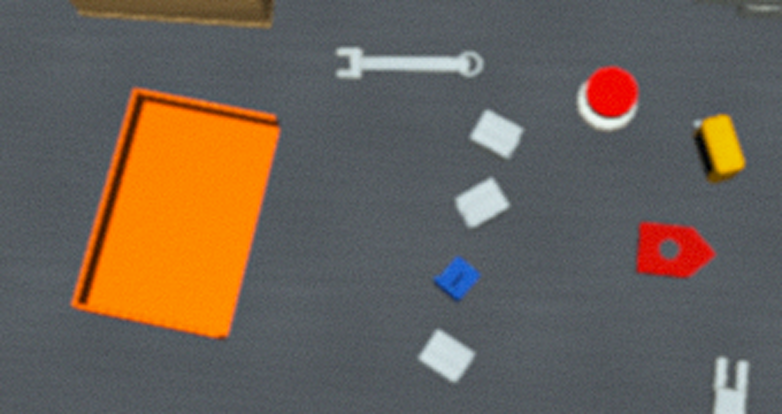

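View pics/scenecrop.png

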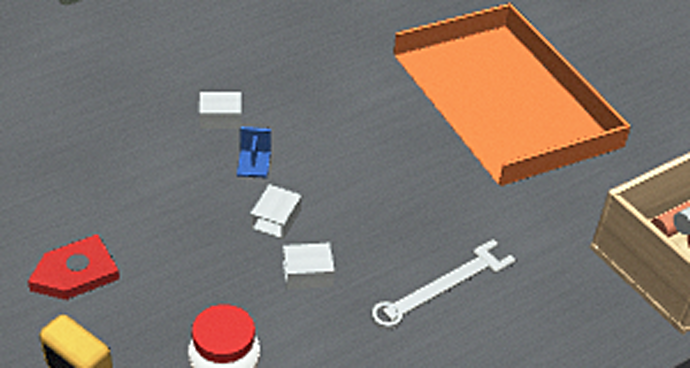

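```bash
python3 - <<'E'
from h import *
T=grab_frame("top");S=grab_frame("scene")
# offcut top-face corners/centres in both views -> height
for a,b in(((313.7,254.3),(295.5,154.0)),((328.9,187.7),(319.5,199)),((335.6,157.6),(333.4,222)),((318.5,220.7),(310.1,176))):
    p,e=tri(T,a,S,b);print("tri",np.round(p,1),round(e,1))
# tray corners from crops
tc=lambda p:(p[0]/2.3+120,p[1]/2.3+100); sc=lambda p:(p[0]/2.3+200,p[1]/2.3+110)
for n,p,z in(("mouth far floor",(273,135),0),("mouth near floor",(231,335),0),("back-near top",(73,305),35),("back-far top",(135,89),35),("far mouth top",(280,117),35),("backfloorA",(147,105),0),("backfloorB",(90,295),0)):
    print(n,np.round(plane(T,tc(p),z)[0,:2]))
for n,p,z in(("mouth far floor",(500,184),0),("mouth near floor",(397,54),0),("near mouth top",(395,34),35),("back near top",(511,4),35),("back far top",(630,126),35)):
    print("S",n,np.round(plane(S,sc(p),z)[0,:2]))
p,e=tri(T,tc((73,305)),S,sc((511,4)));print("back near corner tri",p,e)
p,e=tri(T,tc((135,89)),S,sc((630,126)));print("back far corner tri",p,e)
E
```

```text
tri [415.9 -26.5  24.3] 2.6
tri [598.9 -56.3  21. ] 0.4
tri [685.1 -69.   23.5] 1.3
tri [507.5 -32.8  16.6] 3.4
mouth far floor [671. 202.]
mouth near floor [424. 225.]
back-near top [442. 402.]
back-far top [706. 366.]
far mouth top [683. 189.]
backfloorA [699. 361.]
backfloorB [459. 397.]
S mouth far floor [685. 199.]
S mouth near floor [425. 237.]
S near mouth top [424. 230.]
S back near top [448. 404.]
S back far top [712. 368.]
back near corner tri [443.82950887 405.81592612  30.8067318 ] 4.786168749538709
back far corner tri [708.8320438  369.08887031  31.61417367] 4.500246696730015
```

>>> drive_tool(moves=[{"claw": 0.65,"dx": 0,"dy": 0,"dz": 0.5,"yaw": 1},{"claw": 0.65,"dx": 0,"dy": 0,"dz": 0.5,"yaw": 1},{"claw": 0.65,"dx": 0,"dy": 0,"dz": 0.5,"yaw": 1},{"claw": 0.65,"dx": 0,"dy": 0,"dz": 0.5,"yaw": 1},{"claw": 0.65,"dx": 0,"dy": 0,"dz": 0.5,"yaw": 1}], grip_force=20)

```text
time_s: 0.92
ee_pos: [197.1, 540.4, 162.8]
ee_rot: [180.0, -0.0, 115.6]
force: [0.9, 0.1, -0.6]
gripper_width: 44.0
```

>>> drive_tool(moves=[{"claw": 0.65,"dx": -1,"dy": 1,"dz": 0,"yaw": 1},{"claw": 0.65,"dx": -1,"dy": 1,"dz": 0,"yaw": 1},{"claw": 0.65,"dx": -1,"dy": 1,"dz": 0,"yaw": 1},{"claw": 0.65,"dx": -1,"dy": 1,"dz": 0,"yaw": 1},{"claw": 0.65,"dx": -1,"dy": 1,"dz": 0,"yaw": 1}])

```text
time_s: 1.55
ee_pos: [308.9, 455.8, 161.0]
ee_rot: [-180.0, 0.1, 71.4]
force: [-0.3, 0.3, 0.5]
gripper_width: 15.9
```

>>> drive_tool(moves=[{"claw": 0.68,"dx": -1,"dy": 1,"dz": 0,"yaw": 0.75},{"claw": 0.68,"dx": -1,"dy": 1,"dz": 0,"yaw": 0},{"claw": 0.68,"dx": -1,"dy": 1,"dz": 0,"yaw": 0},{"claw": 0.68,"dx": -1,"dy": 1,"dz": 0,"yaw": 0},{"claw": 0.68,"dx": -1,"dy": 1,"dz": 0,"yaw": 0}])

```text
time_s: 2.17
ee_pos: [361.7, 319.7, 161.0]
ee_rot: [180.0, 0.0, 64.6]
force: [-0.2, -0.4, -0.5]
gripper_width: 14.6
```

>>> drive_tool(moves=[{"claw": 0.68,"dx": -0.6,"dy": 1,"dz": 0,"yaw": 0},{"claw": 0.68,"dx": -0.6,"dy": 1,"dz": 0,"yaw": 0},{"claw": 0.68,"dx": -0.6,"dy": 1,"dz": 0,"yaw": 0},{"claw": 0.68,"dx": -0.6,"dy": 1,"dz": 0,"yaw": 0},{"claw": 0.68,"dx": -0.6,"dy": 1,"dz": 0,"yaw": 0}])

```text
time_s: 2.8
ee_pos: [427.9, 218.6, 161.5]
ee_rot: [180.0, 0.0, 64.6]
force: [0.2, -0.6, 0.2]
gripper_width: 14.8
```

>>> drive_tool(moves=[{"claw": 0.68,"dx": -0.6,"dy": 1,"dz": 0,"yaw": 0},{"claw": 0.68,"dx": -0.6,"dy": 1,"dz": 0,"yaw": 0},{"claw": 0.68,"dx": -0.6,"dy": 1,"dz": 0,"yaw": 0},{"claw": 0.68,"dx": -0.6,"dy": 1,"dz": 0,"yaw": 0},{"claw": 0.68,"dx": -0.6,"dy": 1,"dz": 0,"yaw": 0}])

```text
time_s: 3.42
ee_pos: [494.4, 118.0, 161.8]
ee_rot: [179.9, -0.0, 64.6]
force: [-0.1, 0.1, -0.3]
gripper_width: 14.3
```

>>> drive_tool(moves=[{"claw": 0.68,"dx": -0.6,"dy": 1,"dz": 0,"yaw": 0},{"claw": 0.68,"dx": -0.6,"dy": 1,"dz": 0,"yaw": 0},{"claw": 0.68,"dx": -0.6,"dy": 1,"dz": 0,"yaw": 0},{"claw": 0.68,"dx": -0.6,"dy": 1,"dz": 0,"yaw": 0},{"claw": 0.68,"dx": -0.6,"dy": 1,"dz": 0,"yaw": 0}])

```text
time_s: 4.05
ee_pos: [561.1, 17.3, 161.8]
ee_rot: [179.9, -0.0, 64.6]
force: [0.5, 0.1, -0.5]
gripper_width: 14.4
```

>>> drive_tool(moves=[{"claw": 0.68,"dx": -0.55,"dy": 1,"dz": 0.5,"yaw": 0},{"claw": 0.68,"dx": -0.55,"dy": 1,"dz": 0.5,"yaw": 0},{"claw": 0.68,"dx": -0.55,"dy": 1,"dz": 0.5,"yaw": 0},{"claw": 0.68,"dx": -0.55,"dy": 1,"dz": 0.5,"yaw": 0},{"claw": 0.68,"dx": -0.55,"dy": 1,"dz": 0.5,"yaw": 0}])

```text
time_s: 4.68
ee_pos: [632.1, -81.2, 108.0]
ee_rot: [180.0, -0.0, 64.6]
force: [-0.1, 0.7, -0.8]
gripper_width: 14.6
```

>>> drive_tool(moves=[{"claw": 0.68,"dx": -0.6,"dy": 0.8,"dz": 0.4,"yaw": 0},{"claw": 0.68,"dx": -0.6,"dy": 0.8,"dz": 0.4,"yaw": 0},{"claw": 0.68,"dx": -0.6,"dy": 0.8,"dz": 0.4,"yaw": 0},{"claw": 0.68,"dx": 0,"dy": 0,"dz": 0.7,"yaw": 0},{"claw": 0.68,"dx": 0,"dy": 0,"dz": 0.7,"yaw": 0}])

```text
time_s: 5.3
ee_pos: [662.6, -139.5, 52.1]
ee_rot: [180.0, -0.1, 64.5]
force: [-0.9, 0.0, -0.6]
gripper_width: 14.5
```

```bash
python3 - <<'E'
from h import *
for n in("scene","top"):
    f=grab_frame(n)
    cv2.imwrite(f"pics/{n}1.png",cv2.resize(f["color"][100:280,120:460] if n=="top" else f["color"][110:270,200:500],None,fx=2.3,fy=2.3,interpolation=cv2.INTER_CUBIC))
E
```

```text
(no output)
```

View pics/top1.png

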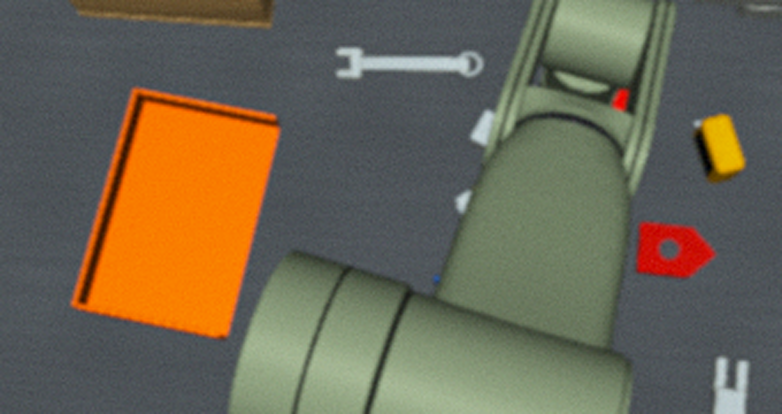

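View pics/scene1.png

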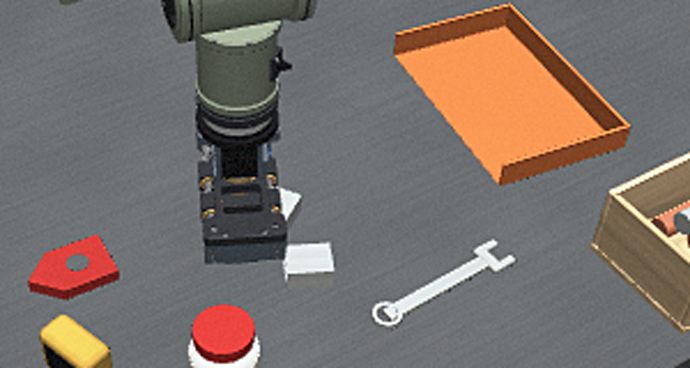

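>>> drive_tool(moves=[{"claw": 0.68,"dx": 0,"dy": -0.35,"dz": 0.8,"yaw": -0.25},{"claw": 0.68,"dx": 0,"dy": 0,"dz": 0.7,"yaw": 0},{"claw": 0.68,"dx": 0,"dy": 0,"dz": 0.5,"yaw": 0},{"claw": 0.68,"dx": 0,"dy": 0,"dz": 0.1,"yaw": 0}])

```text
time_s: 5.9
ee_pos: [655.7, -134.1, 8.4]
ee_rot: [-179.9, -0.1, 66.8]
force: [0.4, 1.1, -0.3]
gripper_width: 14.7
```

```bash
cat > sim.py <<'E'
import numpy as np
def sim(x,y,psi,segs,d=41):
    # segs: (nrows, dx units, yaw units [tool], dy units); dy None => zero lateral at object centre
    for n,dx,yw,dy in segs:
        w=-np.degrees(0.15*yw)
        if dy is None: dy=round(-0.15*yw*d/20,2)
        for _ in range(n):
            p=np.radians(psi);x+=20*(dx*np.cos(p)+dy*np.sin(p));y+=20*(dx*np.sin(p)-dy*np.cos(p));psi+=w
        p=np.radians(psi);print(n,dx,dy,yw,"tool",round(x),round(y),round(psi),"obj",round(x+d*np.cos(p)),round(y+d*np.sin(p)))
E
python3 - <<'E'
from sim import sim
sim(655.7,-134,66.8,[(4,.45,0,None),(15,.5,-.3,None),(18,.7,0,None)])
print();sim(655.7,-134,66.8,[(4,.45,0,None),(15,.5,-.3,None),(10,.7,0,None),(10,.7,.12,None)])
E
```

```text
4 0.45 -0.0 0 tool 670 -101 67 obj 686 -63
15 0.5 0.09 -0.3 tool 709 43 105 obj 699 83
18 0.7 -0.0 0 tool 642 286 105 obj 631 326

4 0.45 -0.0 0 tool 670 -101 67 obj 686 -63
15 0.5 0.09 -0.3 tool 709 43 105 obj 699 83
10 0.7 -0.0 0 tool 672 178 105 obj 661 218
10 0.7 -0.04 0.12 tool 638 314 95 obj 634 355
```

>>> drive_tool(moves=[{"claw": 0.68,"dx": 0.45,"dy": 0,"dz": 0.08,"yaw": 0},{"claw": 0.68,"dx": 0.45,"dy": 0,"dz": 0,"yaw": 0},{"claw": 0.68,"dx": 0.45,"dy": 0,"dz": 0,"yaw": 0},{"claw": 0.68,"dx": 0.45,"dy": 0,"dz": 0,"yaw": 0}])

```text
time_s: 6.4
ee_pos: [672.0, -99.3, 8.1]
ee_rot: [179.9, -0.1, 66.8]
force: [0.4, -1.3, -1.0]
gripper_width: 14.5
```

>>> drive_tool(moves=[{"claw": 0.68,"dx": 0.5,"dy": 0.08,"dz": 0.05,"yaw": -0.3},{"claw": 0.68,"dx": 0.5,"dy": 0.08,"dz": 0.05,"yaw": -0.3},{"claw": 0.68,"dx": 0.5,"dy": 0.08,"dz": 0,"yaw": -0.3},{"claw": 0.68,"dx": 0.5,"dy": 0.08,"dz": 0,"yaw": -0.3},{"claw": 0.68,"dx": 0.5,"dy": 0.08,"dz": 0,"yaw": -0.3}])

```text
time_s: 7.02
ee_pos: [696.9, -51.6, 6.7]
ee_rot: [179.8, 0.0, 80.6]
force: [-0.3, -1.4, 1.8]
gripper_width: 14.6
```

```bash
cat > look.py <<'E'
from h import *
import sys
s=telemetry.state();print(np.round(s["ee_pos"],1),round(s["ee_rot"][2],1),"t",round(s["time_s"],2))
for n in("scene","top"):
    f=grab_frame(n)
    for c in blobs(masks(f["color"])["topgrey"],60):
        W=plane(f,c[:,0,:],25)[:,:2].astype(np.float32);r=cv2.minAreaRect(W)
        if 350<r[0][0]<730 and -130<r[0][1]<420: print(n,np.round(r[0]),np.round(r[1]),round(r[2],1))
    cv2.imwrite(f"pics/{n}{sys.argv[1]}.png",cv2.resize(f["color"][100:280,120:460] if n=="top" else f["color"][110:270,200:500],None,fx=2.3,fy=2.3,interpolation=cv2.INTER_CUBIC))
E
python3 look.py 2
```

```text
[696.9 -51.6   6.7] 80.6 t 7.03
scene [605. -65.] [39. 71.] 40.8
scene [417. -26.] [48. 35.] 59.9
```

View pics/scene2.png

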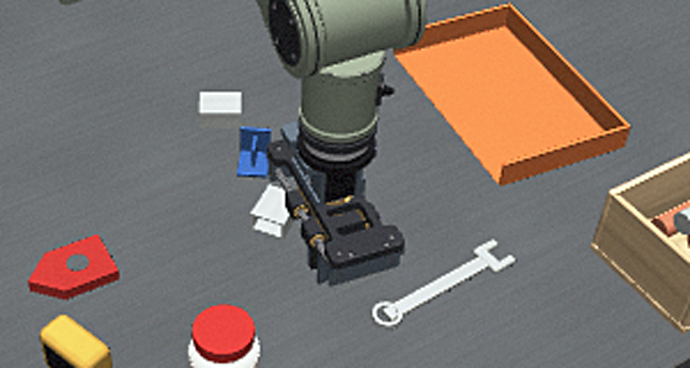

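>>> drive_tool(moves=[{"claw": 0.68,"dx": 0.5,"dy": 0.07,"dz": 0.02,"yaw": -0.3},{"claw": 0.68,"dx": 0.5,"dy": 0.07,"dz": 0,"yaw": -0.3},{"claw": 0.68,"dx": 0.5,"dy": 0.07,"dz": 0,"yaw": -0.3},{"claw": 0.68,"dx": 0.5,"dy": 0.07,"dz": 0,"yaw": -0.3},{"claw": 0.68,"dx": 0.5,"dy": 0.07,"dz": 0,"yaw": -0.3}])

```text
time_s: 7.75
ee_pos: [708.1, 0.9, 6.3]
ee_rot: [179.8, 0.0, 94.2]
force: [0.5, -1.6, 1.3]
gripper_width: 14.5
```

>>> drive_tool(moves=[{"claw": 0.68,"dx": 0.5,"dy": 0.07,"dz": 0.02,"yaw": -0.3},{"claw": 0.68,"dx": 0.5,"dy": 0.07,"dz": 0,"yaw": -0.3},{"claw": 0.68,"dx": 0.5,"dy": 0.07,"dz": 0,"yaw": -0.3},{"claw": 0.68,"dx": 0.5,"dy": 0.07,"dz": 0,"yaw": -0.3},{"claw": 0.68,"dx": 0.5,"dy": 0.07,"dz": 0,"yaw": -0.3}])

```text
time_s: 8.38
ee_pos: [706.8, 55.0, 6.0]
ee_rot: [179.8, 0.1, 108.0]
force: [0.5, -0.9, 0.8]
gripper_width: 14.5
```

```bash
python3 look.py 3
```

```text
[706.8  55.    6. ] 108.0 t 8.38
scene [606. -64.] [41. 69.] 37.5
scene [417. -26.] [48. 35.] 59.9
top [414. -32.] [40. 36.] 60.2
top [598. -57.] [37. 49.] 34.2
```

View pics/scene3.png

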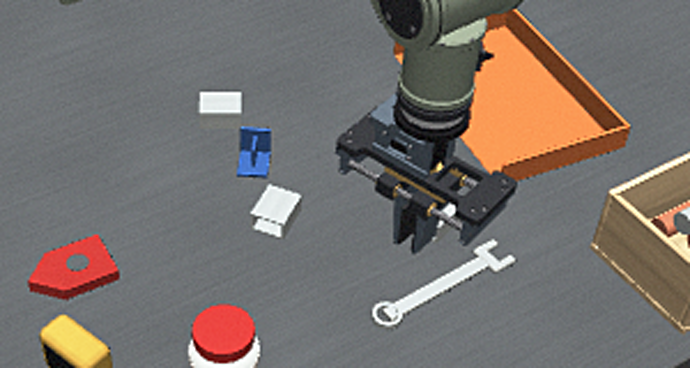

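View pics/top3.png

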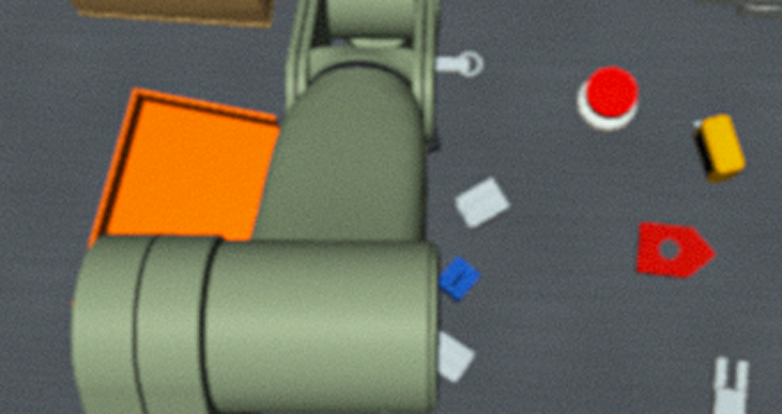

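```bash
python3 - <<'E'
from h import *
from sim import sim
f=grab_frame("scene")
for X in((694,94,25),(694+15,94+15,25),(694+9,94+24,25),(706.8,55,6)): 
    u=proj(f,X);print(X,np.round(u,1),np.round((u-[200,110])*2.3))
sim(706.8,55,108,[(6,.6,-.25,None),(5,.7,0,None),(10,.6,.3,None)])
sim(706.8,55,108,[(8,.6,-.3,None),(2,.7,0,None),(10,.6,.35,None)])
E
```

```text
(694, 94, 25) [389.  199.7] [435. 206.]
(709, 109, 25) [397.2 201.2] [454. 210.]
(703, 118, 25) [398.6 198.5] [457. 204.]
(706.8, 55, 6) [378.8 213.6] [411. 238.]
6 0.6 0.08 -0.25 tool 687 125 121 obj 666 160
5 0.7 -0.0 0 tool 651 185 121 obj 630 220
10 0.6 -0.09 0.3 tool 595 291 95 obj 591 332
8 0.6 0.09 -0.3 tool 676 147 129 obj 651 179
2 0.7 -0.0 0 tool 659 168 129 obj 633 200
10 0.6 -0.11 0.35 tool 589 267 99 obj 583 307
```

>>> drive_tool(moves=[{"claw": 0.68,"dx": 0.6,"dy": 0.06,"dz": 0.02,"yaw": -0.25},{"claw": 0.68,"dx": 0.6,"dy": 0.06,"dz": 0,"yaw": -0.25},{"claw": 0.68,"dx": 0.6,"dy": 0.06,"dz": 0,"yaw": -0.25},{"claw": 0.68,"dx": 0.6,"dy": 0.06,"dz": 0,"yaw": -0.2},{"claw": 0.68,"dx": 0.6,"dy": 0,"dz": 0,"yaw": 0}])

```text
time_s: 9.15
ee_pos: [687.5, 114.9, 5.5]
ee_rot: [179.8, 0.1, 116.6]
force: [-0.2, -1.0, 0.3]
gripper_width: 14.4
```

```bash
python3 - <<'E'
from h import *
from sim import sim
s=telemetry.state();x,y,_=s["ee_pos"];p=s["ee_rot"][2]
sim(x,y,p,[(1,.6,0,None),(10,.6,.3,None),(5,.6,0,None)])
E
```

```text
1 0.6 -0.0 0 tool 682 126 117 obj 664 162
10 0.6 -0.09 0.3 tool 634 236 91 obj 634 277
5 0.6 -0.0 0 tool 633 296 91 obj 633 337
```

>>> drive_tool(moves=[{"claw": 0.68,"dx": 0.6,"dy": 0,"dz": 0,"yaw": 0},{"claw": 0.68,"dx": 0.6,"dy": -0.08,"dz": 0,"yaw": 0.25},{"claw": 0.68,"dx": 0.6,"dy": -0.08,"dz": 0,"yaw": 0.3},{"claw": 0.68,"dx": 0.6,"dy": -0.08,"dz": 0,"yaw": 0.3},{"claw": 0.68,"dx": 0.6,"dy": -0.08,"dz": 0,"yaw": 0.3}])

```text
time_s: 9.78
ee_pos: [654.6, 171.2, 5.5]
ee_rot: [179.8, 0.1, 106.4]
force: [0.5, -1.5, 1.1]
gripper_width: 14.5
```

```bash
python3 look.py 4
```

```text
[654.6 171.2   5.5] 106.4 t 9.78
scene [606. -64.] [41. 69.] 37.5
scene [417. -26.] [48. 35.] 59.9
top [415. -28.] [48. 37.] 60.2
top [598. -56.] [37. 50.] 35.4
```

View pics/scene4.png

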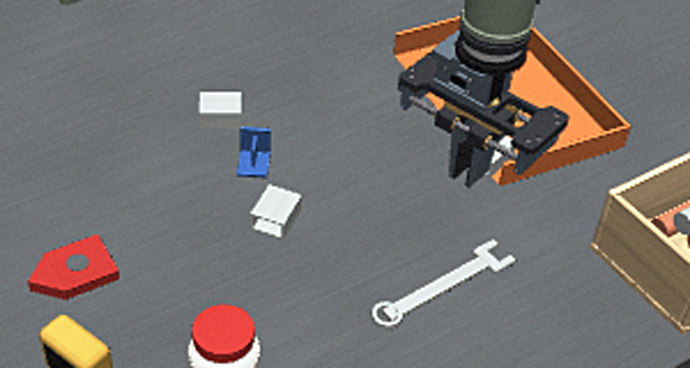

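>>> drive_tool(moves=[{"claw": 0.68,"dx": 0.6,"dy": -0.06,"dz": 0,"yaw": 0.25},{"claw": 0.68,"dx": 0.6,"dy": -0.06,"dz": 0,"yaw": 0.25},{"claw": 0.68,"dx": 0.6,"dy": -0.06,"dz": 0,"yaw": 0.25},{"claw": 0.68,"dx": 0.6,"dy": -0.06,"dz": 0,"yaw": 0.2},{"claw": 0.68,"dx": 0.6,"dy": 0,"dz": 0,"yaw": 0}])

```text
time_s: 10.5
ee_pos: [635.9, 228.5, 5.3]
ee_rot: [179.9, 0.2, 98.3]
force: [-0.3, -1.9, 0.3]
gripper_width: 14.7
```

>>> drive_tool(moves=[{"claw": 0.68,"dx": 0.6,"dy": 0,"dz": 0,"yaw": 0},{"claw": 0.68,"dx": 0.5,"dy": 0,"dz": 0,"yaw": 0},{"claw": 0.68,"dx": 0.3,"dy": 0,"dz": 0,"yaw": 0},{"claw": 0.68,"dx": -0.7,"dy": 0,"dz": 0,"yaw": 0},{"claw": 0.68,"dx": -1,"dy": 0,"dz": -0.3,"yaw": 0}])

```text
time_s: 11.12
ee_pos: [635.9, 224.4, 10.6]
ee_rot: [-180.0, 0.2, 98.6]
force: [0.2, 0.5, 0.2]
gripper_width: 14.2
```

>>> drive_tool(moves=[{"claw": 0.68,"dx": -0.7,"dy": 0,"dz": -1,"yaw": 0},{"claw": 0.68,"dx": -0.7,"dy": 0,"dz": -1,"yaw": 0},{"claw": 0.68,"dx": -1,"dy": 0,"dz": -1,"yaw": 0},{"claw": 0.68,"dx": -1,"dy": 0,"dz": 0,"yaw": 0},{"claw": 0.68,"dx": -1,"dy": 0,"dz": 0,"yaw": 0}])

```text
time_s: 11.75
ee_pos: [651.1, 128.4, 77.9]
ee_rot: [179.7, 0.2, 98.3]
force: [0.3, -0.9, -0.4]
gripper_width: 14.5
```

```bash
python3 look.py 5
```

```text
[651.1 128.4  77.9] 98.3 t 11.75
scene [606. -64.] [41. 69.] 37.5
scene [634. 292.] [33. 75.] 17.2
scene [417. -26.] [48. 35.] 59.9
top [415. -28.] [48. 37.] 60.4
top [598. -57.] [37. 49.] 34.2
top [623. 311.] [35. 25.] 7.1
```

View pics/scene5.png

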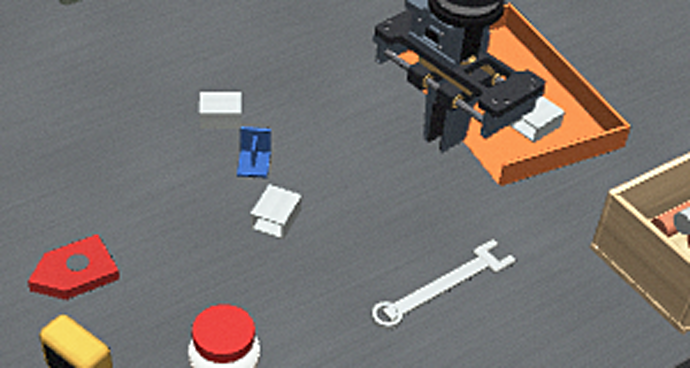

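View pics/top5.png

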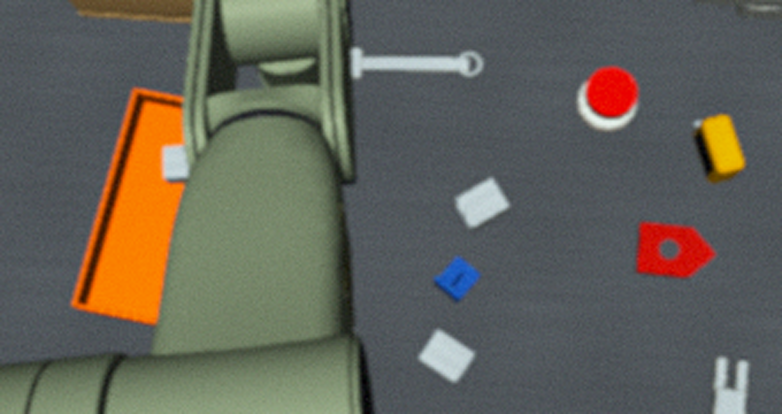

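>>> drive_tool(moves=[{"claw": 0.68,"dx": -1,"dy": 0,"dz": 0,"yaw": -1},{"claw": 0.68,"dx": -1,"dy": 0,"dz": 0,"yaw": -1},{"claw": 0.68,"dx": -1,"dy": 0,"dz": 0,"yaw": -1},{"claw": 0.68,"dx": -1,"dy": -0.9,"dz": 0,"yaw": 0},{"claw": 0.68,"dx": -1,"dy": -0.9,"dz": 0,"yaw": 0}])

```text
time_s: 12.48
ee_pos: [660.2, 17.4, 72.8]
ee_rot: [-179.8, -0.1, 125.0]
force: [0.5, -0.3, -0.4]
gripper_width: 14.3
```

>>> drive_tool(moves=[{"claw": 0.68,"dx": -1,"dy": -0.9,"dz": 0,"yaw": 0},{"claw": 0.68,"dx": -1,"dy": -0.9,"dz": 0,"yaw": 0},{"claw": 0.68,"dx": -1,"dy": -0.9,"dz": 0,"yaw": 0},{"claw": 0.68,"dx": -1,"dy": -0.9,"dz": 0,"yaw": 0}])

```text
time_s: 12.98
ee_pos: [644.9, -90.4, 68.5]
ee_rot: [-179.6, -0.5, 125.1]
force: [0.4, -0.5, 0.5]
gripper_width: 14.6
```

```bash
cat > rel.py <<'E'
from h import *
import sys
ox,oy,a=map(float,sys.argv[1:4])
s=telemetry.state();p=np.radians(a);d=np.array([ox,oy])-s["ee_pos"][:2]
print("pos",np.round(s["ee_pos"],1),"yaw",round(s["ee_rot"][2],1),"along",round(d@[np.cos(p),np.sin(p)],1),"right",round(d@[np.sin(p),-np.cos(p)],1),"turn",round((s["ee_rot"][2]-a)/8.594,2))
E
python3 rel.py 598.5 -56.3 124.4
```

```text
pos [644.9 -90.4  68.5] yaw 125.1 along 54.3 right -19.0 turn 0.08
```

>>> drive_tool(moves=[{"claw": 0.68,"dx": -0.8,"dy": -0.9,"dz": 0,"yaw": 0},{"claw": 0.68,"dx": 0,"dy": 0,"dz": 0.9,"yaw": 0},{"claw": 0.68,"dx": 0,"dy": 0,"dz": 0.8,"yaw": 0},{"claw": 0.68,"dx": 0,"dy": 0,"dz": 0.7,"yaw": 0},{"claw": 0.68,"dx": 0,"dy": 0,"dz": 0.4,"yaw": 0}])

```text
time_s: 13.6
ee_pos: [636.9, -111.7, 5.3]
ee_rot: [-179.4, -0.8, 125.1]
force: [0.2, -0.4, 0.6]
gripper_width: 14.9
```

```bash
python3 rel.py 598.5 -56.3 124.4; python3 look.py 6
```

```text
pos [ 636.9 -111.7    5.3] yaw 125.1 along 67.4 right -0.4 turn 0.08
[ 636.9 -111.7    5.3] 125.1 t 13.6
scene [629. 290.] [44. 75.] 17.2
top [625. 299.] [37. 49.] 7.3
```

View pics/scene6.png

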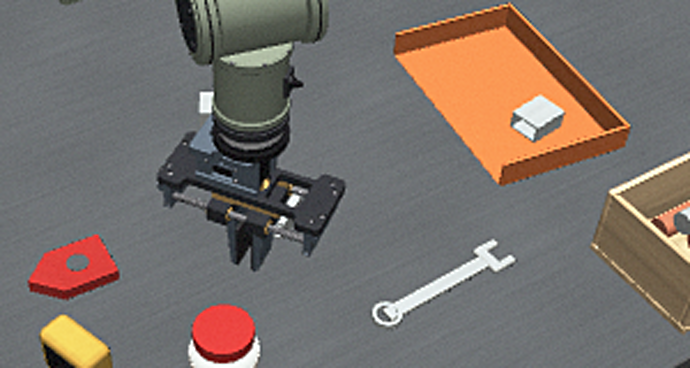

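```bash
python3 - <<'E'
from sim import sim
sim(636.9,-111.7,125,[(4,.4,0,None),(13,.55,.3,None),(18,.7,0,None)])
sim(636.9,-111.7,125,[(4,.4,0,None),(15,.5,.3,None),(18,.7,0,None)])
E
```

```text
4 0.4 -0.0 0 tool 619 -85 125 obj 595 -52
13 0.55 -0.09 0.3 tool 550 40 91 obj 549 81
18 0.7 -0.0 0 tool 543 292 91 obj 542 333
4 0.4 -0.0 0 tool 619 -85 125 obj 595 -52
15 0.5 -0.09 0.3 tool 550 48 86 obj 553 88
18 0.7 -0.0 0 tool 566 299 86 obj 569 340
```

>>> drive_tool(moves=[{"claw": 0.68,"dx": 0.4,"dy": 0,"dz": 0,"yaw": 0},{"claw": 0.68,"dx": 0.4,"dy": 0,"dz": 0,"yaw": 0},{"claw": 0.68,"dx": 0.4,"dy": 0,"dz": 0,"yaw": 0},{"claw": 0.68,"dx": 0.4,"dy": 0,"dz": 0,"yaw": 0}])

```text
time_s: 14.2
ee_pos: [618.7, -84.0, 7.8]
ee_rot: [-179.6, -0.7, 125.1]
force: [0.2, -1.5, -1.0]
gripper_width: 14.4
```

>>> drive_tool(moves=[{"claw": 0.68,"dx": 0.5,"dy": -0.09,"dz": 0,"yaw": 0.3},{"claw": 0.68,"dx": 0.5,"dy": -0.09,"dz": 0,"yaw": 0.3},{"claw": 0.68,"dx": 0.5,"dy": -0.09,"dz": 0,"yaw": 0.3},{"claw": 0.68,"dx": 0.5,"dy": -0.09,"dz": 0,"yaw": 0.3},{"claw": 0.68,"dx": 0.5,"dy": -0.09,"dz": 0,"yaw": 0.3}])

```text
time_s: 14.82
ee_pos: [584.7, -43.1, 9.7]
ee_rot: [-179.6, -0.4, 111.8]
force: [0.5, -0.4, -0.8]
gripper_width: 14.6
```

```bash
python3 look.py 7
```

```text
[584.7 -43.1   9.7] 111.8 t 14.82
scene [629. 290.] [44. 75.] 17.2
top [625. 298.] [37. 52.] 7.3
```

View pics/scene7.png

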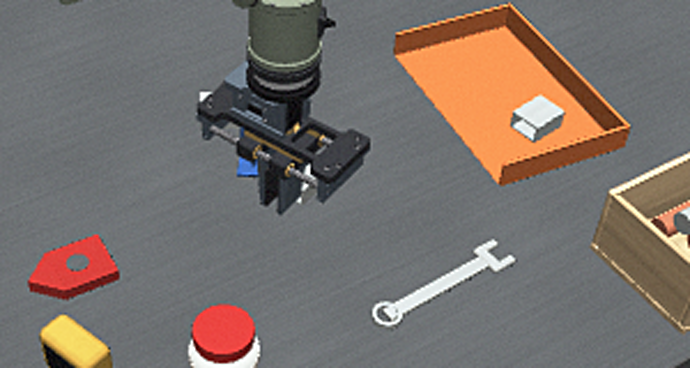

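>>> drive_tool(moves=[{"claw": 0.68,"dx": 0.5,"dy": -0.08,"dz": 0.08,"yaw": 0.35},{"claw": 0.68,"dx": 0.5,"dy": -0.08,"dz": 0.06,"yaw": 0.35},{"claw": 0.68,"dx": 0.5,"dy": -0.08,"dz": 0.04,"yaw": 0.35},{"claw": 0.68,"dx": 0.5,"dy": -0.08,"dz": 0.02,"yaw": 0.35},{"claw": 0.68,"dx": 0.5,"dy": -0.08,"dz": 0.02,"yaw": 0.35}])

```text
time_s: 15.55
ee_pos: [565.6, 1.6, 8.0]
ee_rot: [-179.9, -0.1, 96.7]
force: [0.0, -1.4, 0.1]
gripper_width: 14.1
```

>>> drive_tool(moves=[{"claw": 0.68,"dx": 0.5,"dy": -0.07,"dz": 0.04,"yaw": 0.3},{"claw": 0.68,"dx": 0.5,"dy": -0.07,"dz": 0.02,"yaw": 0.3},{"claw": 0.68,"dx": 0.5,"dy": -0.07,"dz": 0.02,"yaw": 0.3},{"claw": 0.68,"dx": 0.6,"dy": 0,"dz": 0.02,"yaw": 0},{"claw": 0.68,"dx": 0.6,"dy": 0,"dz": 0.02,"yaw": 0}])

```text
time_s: 16.18
ee_pos: [561.5, 54.9, 7.4]
ee_rot: [179.9, 0.1, 89.0]
force: [-0.2, -0.0, 1.6]
gripper_width: 14.4
```

```bash
python3 look.py 8;python3 - <<'E'
from h import *
from sim import sim
s=telemetry.state();x,y,_=s["ee_pos"];p=s["ee_rot"][2]
sim(x,y,p,[(5,.7,0,None),(5,.7,0,None),(5,.7,0,None)])
E
```

```text
[561.5  54.9   7.4] 89.0 t 16.18
scene [629. 290.] [44. 75.] 17.2
scene [417. -26.] [48. 35.] 59.9
top [416. -28.] [47. 36.] 60.4
top [625. 298.] [38. 51.] 12.4
5 0.7 -0.0 0 tool 563 126 89 obj 563 167
5 0.7 -0.0 0 tool 564 196 89 obj 564 237
5 0.7 -0.0 0 tool 565 266 89 obj 565 307
```

View pics/scene8.png

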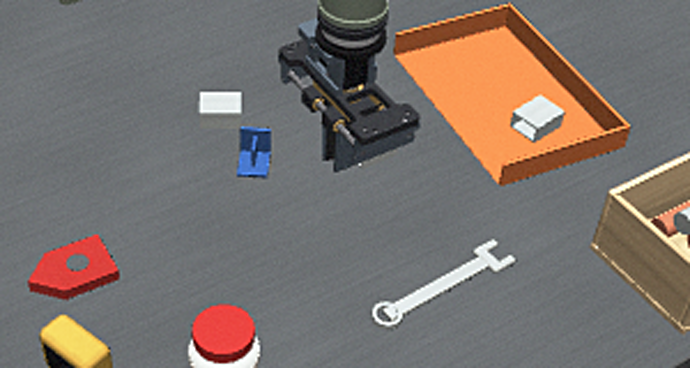

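>>> drive_tool(moves=[{"claw": 0.68,"dx": 0.7,"dy": 0.06,"dz": 0.03,"yaw": -0.2},{"claw": 0.68,"dx": 0.7,"dy": 0.06,"dz": 0.02,"yaw": -0.2},{"claw": 0.68,"dx": 0.7,"dy": 0.06,"dz": 0.02,"yaw": -0.2},{"claw": 0.68,"dx": 0.7,"dy": 0,"dz": 0,"yaw": 0},{"claw": 0.68,"dx": 0.7,"dy": 0,"dz": 0,"yaw": 0}])

```text
time_s: 16.9
ee_pos: [562.5, 129.7, 5.6]
ee_rot: [179.9, 0.1, 94.6]
force: [-0.1, -0.9, 0.9]
gripper_width: 14.7
```

>>> drive_tool(moves=[{"claw": 0.68,"dx": 0.7,"dy": 0,"dz": 0,"yaw": 0},{"claw": 0.68,"dx": 0.7,"dy": 0,"dz": 0,"yaw": 0},{"claw": 0.68,"dx": 0.7,"dy": 0,"dz": 0,"yaw": 0},{"claw": 0.68,"dx": 0.7,"dy": 0,"dz": 0,"yaw": 0},{"claw": 0.68,"dx": 0.7,"dy": 0,"dz": 0,"yaw": 0}])

```text
time_s: 17.52
ee_pos: [556.0, 204.6, 5.5]
ee_rot: [179.9, 0.1, 94.6]
force: [-0.4, -2.7, 0.8]
gripper_width: 14.8
```

```bash
python3 look.py 9
```

```text
[556.  204.6   5.5] 94.6 t 17.52
scene [629. 290.] [44. 75.] 17.2
scene [417. -26.] [48. 35.] 59.9
top [415. -28.] [49. 39.] 60.2
top [651. 310.] [14. 95.] 19.3
```

View pics/scene9.png

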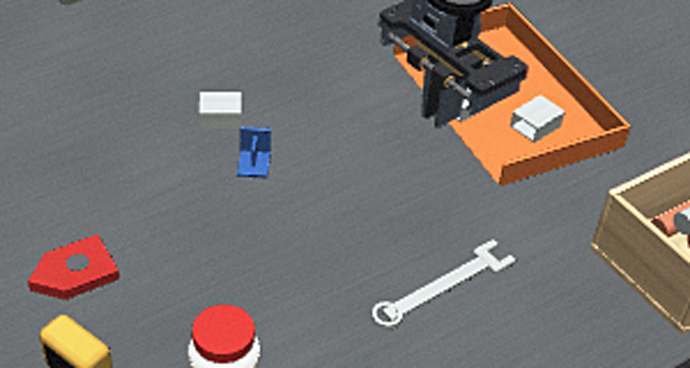

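View pics/top9.png

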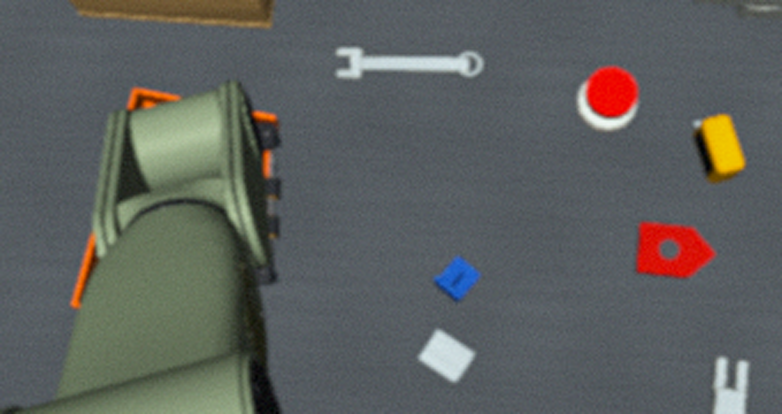

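>>> drive_tool(moves=[{"claw": 0.68,"dx": 0.7,"dy": 0,"dz": 0,"yaw": 0},{"claw": 0.68,"dx": 0.7,"dy": 0,"dz": 0,"yaw": 0},{"claw": 0.68,"dx": 0.6,"dy": 0,"dz": 0,"yaw": 0},{"claw": 0.68,"dx": 0.5,"dy": 0,"dz": 0,"yaw": 0},{"claw": 0.68,"dx": 0.3,"dy": 0,"dz": 0,"yaw": 0}])

```text
time_s: 18.25
ee_pos: [551.0, 264.3, 5.2]
ee_rot: [180.0, 0.1, 94.7]
force: [-0.6, -2.5, 0.6]
gripper_width: 14.9
```

>>> drive_tool(moves=[{"claw": 0.68,"dx": -0.7,"dy": 0,"dz": 0,"yaw": 0},{"claw": 0.68,"dx": -1,"dy": 0,"dz": -0.5,"yaw": 0},{"claw": 0.68,"dx": -1,"dy": 0,"dz": -1,"yaw": 0},{"claw": 0.68,"dx": -1,"dy": 0,"dz": -1,"yaw": 0},{"claw": 0.68,"dx": -1,"dy": 0,"dz": -1,"yaw": 0}])

```text
time_s: 18.88
ee_pos: [558.2, 163.7, 79.2]
ee_rot: [-180.0, 0.1, 94.6]
force: [0.2, 0.7, -0.7]
gripper_width: 14.4
```

>>> drive_tool(moves=[{"claw": 0.68,"dx": -1,"dy": -0.7,"dz": -0.3,"yaw": 0},{"claw": 0.68,"dx": -1,"dy": -0.7,"dz": 0,"yaw": 0},{"claw": 0.68,"dx": -1,"dy": -0.7,"dz": 0,"yaw": 0},{"claw": 0.68,"dx": -1,"dy": -0.7,"dz": 0,"yaw": 0},{"claw": 0.68,"dx": -1,"dy": -0.7,"dz": 0,"yaw": 0}])

```text
time_s: 19.5
ee_pos: [491.0, 48.7, 89.8]
ee_rot: [179.8, 0.1, 94.3]
force: [0.2, -0.2, -0.2]
gripper_width: 14.5
```

```bash
python3 look.py 10
```

```text
[491.   48.7  89.8] 94.3 t 19.5
scene [629. 290.] [44. 75.] 17.2
scene [417. -26.] [48. 35.] 59.9
scene [551. 297.] [42. 76.] 15.3
top [415. -28.] [48. 37.] 60.4
top [546. 304.] [36. 53.] 3.9
top [625. 298.] [38. 52.] 7.3
```

View pics/scene10.png

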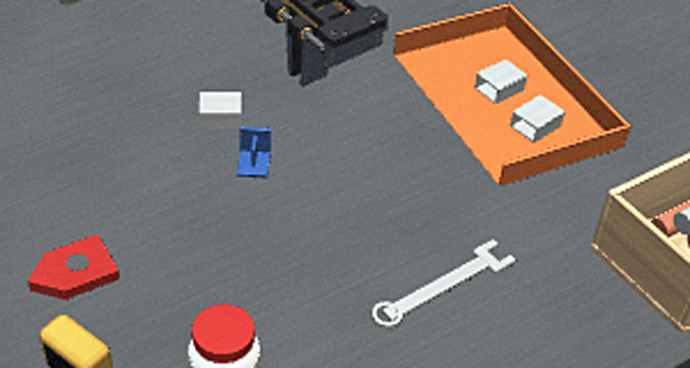

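View pics/top10.png

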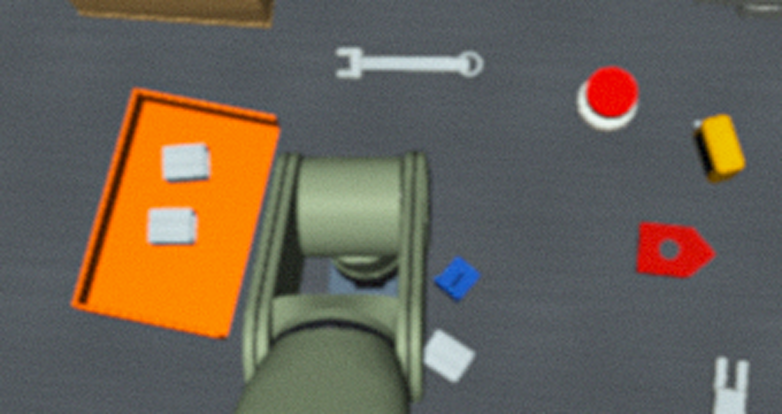

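>>> drive_tool(moves=[{"claw": 0.68,"dx": -1,"dy": -1,"dz": 0,"yaw": 1},{"claw": 0.68,"dx": -1,"dy": -1,"dz": 0,"yaw": 1},{"claw": 0.68,"dx": -1,"dy": -1,"dz": 0,"yaw": 1},{"claw": 0.68,"dx": -1,"dy": -1,"dz": 0,"yaw": 0.9},{"claw": 0.68,"dx": -1,"dy": 0.3,"dz": 0,"yaw": 0}])

```text
time_s: 20.23
ee_pos: [390.4, -39.4, 90.2]
ee_rot: [179.8, -0.1, 59.5]
force: [-0.3, 0.1, 0.1]
gripper_width: 14.6
```

>>> drive_tool(moves=[{"claw": 0.68,"dx": -0.9,"dy": 0.3,"dz": 0,"yaw": 0},{"claw": 0.68,"dx": -0.9,"dy": 0.3,"dz": 0,"yaw": 0}])

```text
time_s: 20.48
ee_pos: [381.2, -77.4, 90.7]
ee_rot: [179.8, -0.2, 59.4]
force: [0.2, -0.3, 0.1]
gripper_width: 14.5
```

```bash
python3 rel.py 415.5 -27.5 60
```

```text
pos [381.2 -77.4  90.7] yaw 59.4 along 60.4 right 4.8 turn -0.07
```

>>> drive_tool(moves=[{"claw": 0.68,"dx": -0.45,"dy": 0.2,"dz": 0.9,"yaw": -0.07},{"claw": 0.68,"dx": 0,"dy": 0,"dz": 1,"yaw": 0},{"claw": 0.68,"dx": 0,"dy": 0,"dz": 0.9,"yaw": 0},{"claw": 0.68,"dx": 0,"dy": 0,"dz": 0.8,"yaw": 0},{"claw": 0.68,"dx": 0,"dy": 0,"dz": 0.2,"yaw": 0}])

```text
time_s: 21.1
ee_pos: [380.3, -88.8, 14.5]
ee_rot: [179.5, -0.3, 59.8]
force: [-0.4, -0.4, 0.4]
gripper_width: 14.4
```

```bash
python3 rel.py 415.5 -27.5 60; python3 look.py 11;python3 - <<'E'
from h import *
from sim import sim
s=telemetry.state();x,y,_=s["ee_pos"];p=s["ee_rot"][2]
sim(x,y,p,[(4,.42,0,None),(12,.6,-.3,None),(14,.7,0,None)])
sim(x,y,p,[(4,.42,0,None),(10,.6,-.25,None),(15,.7,-.05,None)])
E
```

```text
pos [380.3 -88.8  14.5] yaw 59.8 along 70.7 right -0.2 turn -0.03
[380.3 -88.8  14.5] 59.8 t 21.1
scene [629. 290.] [44. 75.] 17.2
scene [417. -26.] [48. 35.] 59.9
scene [551. 297.] [42. 76.] 15.3
top [ 403. -102.] [87. 15.] 76.4
top [421. -17.] [23. 38.] 60.4
top [546. 304.] [36. 53.] 3.9
top [625. 298.] [38. 52.] 7.3
4 0.42 -0.0 0 tool 398 -60 60 obj 418 -24
12 0.6 0.09 -0.3 tool 458 71 91 obj 457 112
14 0.7 -0.0 0 tool 455 267 91 obj 455 308
4 0.42 -0.0 0 tool 398 -60 60 obj 418 -24
10 0.6 0.08 -0.25 tool 455 46 81 obj 461 87
15 0.7 0.02 -0.05 tool 481 254 88 obj 483 295
```

View pics/scene11.png

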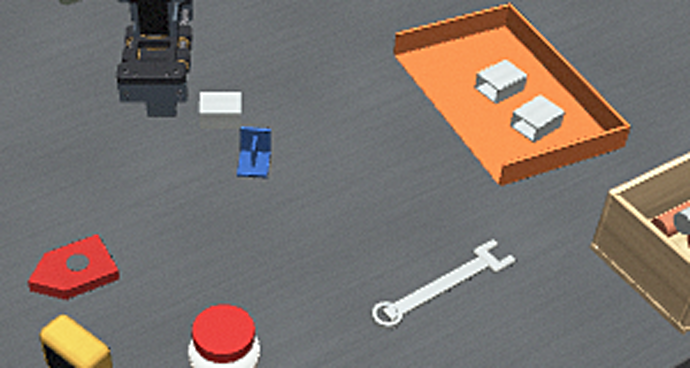

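>>> drive_tool(moves=[{"claw": 0.68,"dx": 0,"dy": 0,"dz": 0.4,"yaw": 0},{"claw": 0.68,"dx": 0.42,"dy": 0,"dz": 0.05,"yaw": 0},{"claw": 0.68,"dx": 0.42,"dy": 0,"dz": 0,"yaw": 0},{"claw": 0.68,"dx": 0.42,"dy": 0,"dz": 0,"yaw": 0},{"claw": 0.68,"dx": 0.42,"dy": 0,"dz": 0,"yaw": 0}])

```text
time_s: 21.82
ee_pos: [400.1, -58.3, 7.1]
ee_rot: [179.2, -0.4, 59.8]
force: [-0.3, -0.2, -0.2]
gripper_width: 14.8
```

>>> drive_tool(moves=[{"claw": 0.68,"dx": 0.55,"dy": 0.07,"dz": 0.02,"yaw": -0.25},{"claw": 0.68,"dx": 0.55,"dy": 0.07,"dz": 0.02,"yaw": -0.25},{"claw": 0.68,"dx": 0.55,"dy": 0.07,"dz": 0,"yaw": -0.25},{"claw": 0.68,"dx": 0.55,"dy": 0.07,"dz": 0,"yaw": -0.25},{"claw": 0.68,"dx": 0.55,"dy": 0.07,"dz": 0,"yaw": -0.25}])

```text
time_s: 22.45
ee_pos: [432.4, -8.4, 6.7]
ee_rot: [179.2, -0.2, 71.3]
force: [-0.9, -0.1, 1.0]
gripper_width: 14.7
```

```bash
python3 look.py 12;python3 - <<'E'
from h import *
from sim import sim
s=telemetry.state();x,y,_=s["ee_pos"];p=s["ee_rot"][2]
sim(x,y,p,[(5,.6,-.25,None),(16,.7,-.05,None)])
E
```

```text
[432.4  -8.4   6.7] 71.3 t 22.45
scene [629. 290.] [44. 75.] 17.2
scene [551. 297.] [42. 76.] 15.3
top [472.   8.] [97. 16.] 87.7
top [546. 304.] [36. 53.] 3.9
top [625. 298.] [38. 52.] 7.3
5 0.6 0.08 -0.25 tool 456 48 82 obj 461 89
16 0.7 0.02 -0.05 tool 481 270 89 obj 482 311
```

View pics/scene12.png

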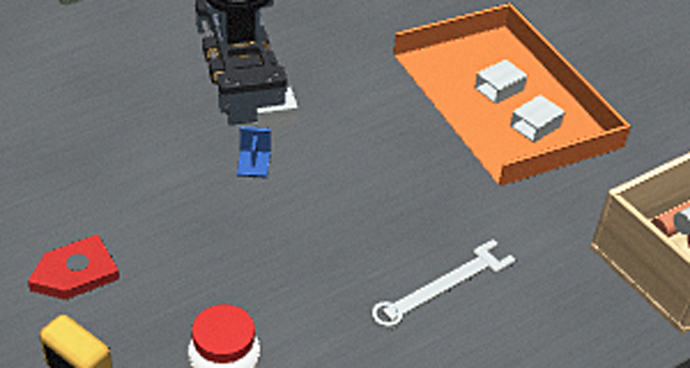

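>>> drive_tool(moves=[{"claw": 0.68,"dx": 0.6,"dy": 0.06,"dz": 0.02,"yaw": -0.25},{"claw": 0.68,"dx": 0.6,"dy": 0.06,"dz": 0.02,"yaw": -0.25},{"claw": 0.68,"dx": 0.6,"dy": 0.06,"dz": 0,"yaw": -0.25},{"claw": 0.68,"dx": 0.6,"dy": 0.06,"dz": 0,"yaw": -0.25},{"claw": 0.68,"dx": 0.6,"dy": 0.05,"dz": 0,"yaw": -0.2}])

```text
time_s: 23.18
ee_pos: [454.2, 51.6, 6.2]
ee_rot: [179.1, -0.1, 82.2]
force: [-0.2, -1.5, 0.1]
gripper_width: 14.7
```

>>> drive_tool(moves=[{"claw": 0.68,"dx": 0.7,"dy": 0,"dz": 0.02,"yaw": 0},{"claw": 0.68,"dx": 0.7,"dy": 0,"dz": 0.02,"yaw": 0},{"claw": 0.68,"dx": 0.7,"dy": 0,"dz": 0,"yaw": 0},{"claw": 0.68,"dx": 0.7,"dy": 0,"dz": 0,"yaw": 0},{"claw": 0.68,"dx": 0.7,"dy": 0,"dz": 0,"yaw": 0}])

```text
time_s: 23.8
ee_pos: [464.0, 125.9, 5.5]
ee_rot: [179.1, -0.0, 82.2]
force: [0.5, -1.4, 0.9]
gripper_width: 14.7
```

```bash
python3 look.py 13;python3 - <<'E'
from h import *
from sim import sim
s=telemetry.state();x,y,_=s["ee_pos"];p=s["ee_rot"][2]
sim(x,y,p,[(10,.7,-.05,None)])
E
```

```text
[464.  125.9   5.5] 82.2 t 23.8
scene [629. 290.] [44. 75.] 17.2
scene [551. 297.] [42. 76.] 15.3
top [516. 199.] [18. 97.] 15.1
top [546. 306.] [36. 49.] 3.9
top [625. 298.] [38. 52.] 7.3
10 0.7 0.02 -0.05 tool 483 265 87 obj 485 306
```

View pics/scene13.png

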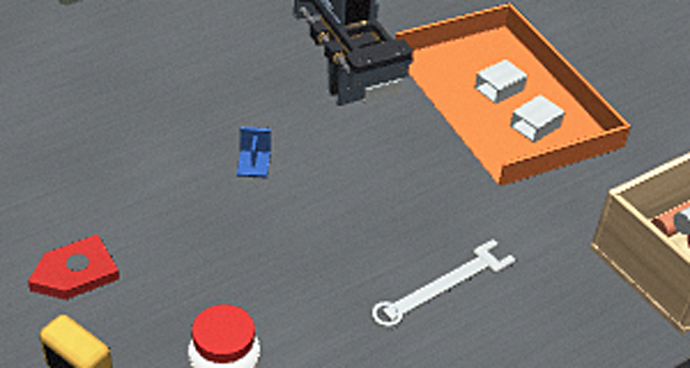

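>>> drive_tool(moves=[{"claw": 0.68,"dx": 0.7,"dy": 0.03,"dz": 0,"yaw": -0.13},{"claw": 0.68,"dx": 0.7,"dy": 0.03,"dz": 0,"yaw": -0.13},{"claw": 0.68,"dx": 0.7,"dy": 0.03,"dz": 0,"yaw": -0.13},{"claw": 0.68,"dx": 0.7,"dy": 0.03,"dz": 0,"yaw": -0.13},{"claw": 0.68,"dx": 0.7,"dy": 0,"dz": 0,"yaw": 0}])

```text
time_s: 24.52
ee_pos: [473.6, 199.7, 5.4]
ee_rot: [179.1, 0.0, 87.0]
force: [-0.6, -0.9, 0.5]
gripper_width: 15.1
```

>>> drive_tool(moves=[{"claw": 0.68,"dx": 0.7,"dy": 0,"dz": 0,"yaw": 0},{"claw": 0.68,"dx": 0.7,"dy": 0,"dz": 0,"yaw": 0},{"claw": 0.68,"dx": 0.7,"dy": 0,"dz": 0,"yaw": 0},{"claw": 0.68,"dx": 0.6,"dy": 0,"dz": 0,"yaw": 0},{"claw": 0.68,"dx": 0.4,"dy": 0,"dz": 0,"yaw": 0}])

```text
time_s: 25.15
ee_pos: [476.8, 266.4, 5.4]
ee_rot: [179.1, 0.0, 87.1]
force: [0.4, -1.5, 0.9]
gripper_width: 14.9
```

>>> drive_tool(moves=[{"claw": 0.68,"dx": -0.7,"dy": 0,"dz": 0,"yaw": 0},{"claw": 0.68,"dx": -1,"dy": 0,"dz": -0.5,"yaw": 0},{"claw": 0.68,"dx": -1,"dy": 0,"dz": -1,"yaw": 0},{"claw": 0.68,"dx": -1,"dy": 0,"dz": -1,"yaw": 0},{"claw": 0.68,"dx": -1,"dy": 0,"dz": -1,"yaw": 0}])

```text
time_s: 25.78
ee_pos: [468.7, 165.5, 77.3]
ee_rot: [179.3, 0.1, 87.0]
force: [0.0, 0.1, -0.8]
gripper_width: 14.7
```

>>> drive_tool(moves=[{"claw": 0.68,"dx": -1,"dy": -0.6,"dz": -1,"yaw": 0},{"claw": 0.68,"dx": -1,"dy": -0.6,"dz": -1,"yaw": 0},{"claw": 0.68,"dx": -1,"dy": -0.6,"dz": 0,"yaw": 0},{"claw": 0.68,"dx": -1,"dy": -0.6,"dz": 0,"yaw": 0},{"claw": 0.68,"dx": -1,"dy": -0.6,"dz": 0,"yaw": 0}])

```text
time_s: 26.4
ee_pos: [399.5, 58.6, 122.2]
ee_rot: [178.9, 0.1, 86.5]
force: [-0.1, -1.0, -0.3]
gripper_width: 14.5
```

```bash
python3 look.py 14
```

```text
[399.5  58.6 122.2] 86.5 t 26.4
scene [629. 290.] [44. 75.] 17.2
scene [551. 297.] [42. 76.] 15.3
scene [479. 312.] [38. 48.] 0.4
top [440. 124.] [ 16. 117.] 3.9
top [477. 307.] [53. 38.] 87.5
top [546. 304.] [36. 53.] 3.9
top [625. 298.] [38. 52.] 7.3
```

View pics/scene14.png

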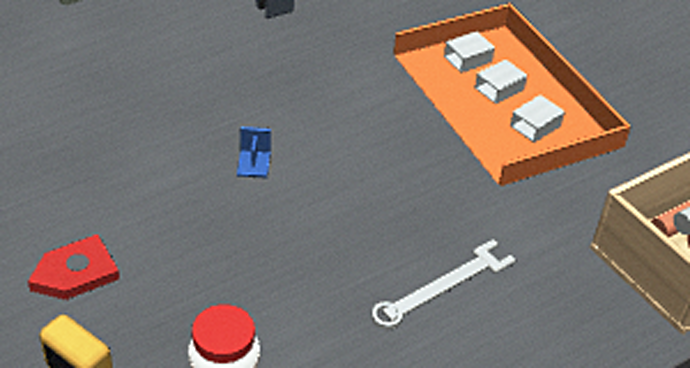

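View pics/top14.png

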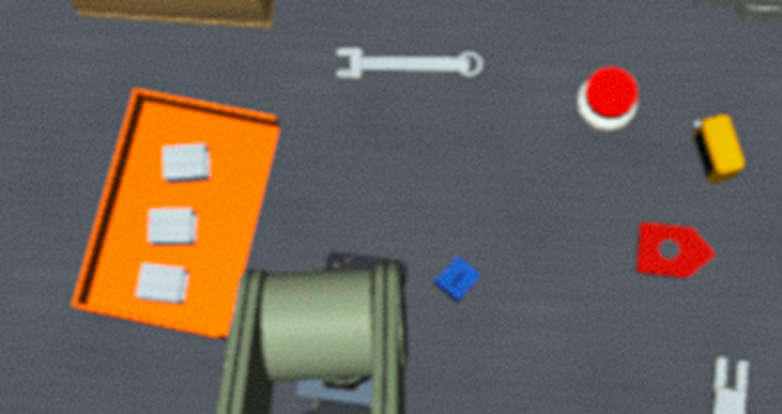

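```bash
python3 - <<'E'
from h import *
a=cv2.imread("pics/scene0.png");f=grab_frame("scene")
for k in("blue","red","yellow","topgrey"):
    for im in(a,f["color"]):
        print(k,[tuple(np.round([m["m10"]/m["m00"],m["m01"]/m["m00"]],1)) for m in (cv2.moments(c) for c in blobs(masks(im)[k],60)) if 150<m["m10"]/m["m00"]<430 and 120<m["m01"]/m["m00"]<300])
print(job.job_done())
E
```

```text
blue [(np.float64(310.1), np.float64(175.9))]
blue [(np.float64(310.1), np.float64(175.9))]
red [(np.float64(296.7), np.float64(254.5)), (np.float64(231.7), np.float64(226.8))]
red [(np.float64(296.7), np.float64(254.5)), (np.float64(231.7), np.float64(226.8))]
yellow [(np.float64(234.4), np.float64(262.9))]
yellow [(np.float64(234.4), np.float64(262.9))]
topgrey [(np.float64(297.1), np.float64(268.3)), (np.float64(333.4), np.float64(222.0)), (np.float64(389.8), np.float64(234.2)), (np.float64(318.9), np.float64(200.4)), (np.float64(166.8), np.float64(177.2)), (np.float64(179.4), np.float64(184.5)), (np.float64(295.5), np.float64(154.0))]
topgrey [(np.float64(297.2), np.float64(268.3)), (np.float64(389.8), np.float64(234.2)), (np.float64(166.8), np.float64(177.2)), (np.float64(179.4), np.float64(184.5)), (np.float64(416.9), np.float64(143.2)), (np.float64(404.3), np.float64(129.0))]
the job is handed in; nothing more can be done
None
```

All three offcuts are inside the tray, and I handed the job in at about 26 s of the 72 s allowed. I slid each one along the bench with nearly closed fingertips, far one first, in gentle curves through the open side. I lifted none of them.

- **Final positions:** the top view puts the offcuts at about (625, 298), (546, 304) and (477, 307) mm. All three lie fully inside the tray, clear of its walls, its open side and each other.
- **Other items:** in the scene view, the bracket, magnet, tape, tin, wrench and pliers are within 0.1 px of where they started.
- **Forces:** the tool force read about 3 N or less at the end of every move. The arm finished raised about 120 mm, touching nothing.
- **Disagreements:** the two views differ by up to about 8 mm on the offcut positions in the tray, because the scene-view outlines include side faces. My two-view height for the offcuts came out at 21–24 mm against the stated 25 mm. Neither is large enough to change the result.

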